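# Unscrew the left-hand clamp knob on the club-head holder

## Task

Two club-head holders stand on the weighing bench; release the one whose bar-shaped clamp knob has an engraved line. That knob has a left-hand thread, so unscrew it clockwise as seen from above, never anticlockwise, until the engraved line on the bar points at the engraved line on the flange below it, then let go. Leave the round knob of the other holder as it is.

Things in the scene. Friction and masses are not known exactly. Their poses are not given: they have to be found in the camera images.
- lh_knob (a joint): Turn of the steel bar knob (left-hand thread), rad, growing CLOCKWISE from above. Starts at 0.30 to 0.75; at 1.70 the bar's line points exactly at the flange's line; stops at 0 (tight) and 2.6. Dry friction 0.06 N m, no spring: stays where left, at constant height. Bar 58 mm long plus 8 mm pointed nose, 16 mm thick, 32 mm high, top 88 mm above the table. Dark line along its top from axis to nose.
- lh_grip (a point): Point on the bar knob's vertical turning axis, mid-thickness, 76 mm above the table, 12 mm below the bar's top, 28 mm above the flange: where to pinch the bar across its two flat parallel sides (16 mm apart). It turns with the knob: x along the bar towards the pointed, engraved end, y across the flat sides, z up.
- release_line (a point): Middle of the dark engraved line (5 x 15 mm) on the fixed round flange (100 mm across, top 48 mm above the table) under the bar knob, 41.5 mm out from the knob's axis; x points from it to the axis, z up. The holder is fixed: grey base 190 x 100 x 12 mm, a steel iron head clamped flat at the end x points to. Nothing on it is taller than the knob.
- rh_knob (a joint): Turn of the other holder's knob, rad, 0 at the start; to be left alone. That holder looks the same, but its steel knob is round and fluted, 44 mm across, top 88 mm above the table, and neither it nor its flange is engraved. The holders stand side by side, about 0.35 to 0.55 m apart, one left and one right of the robot's middle; which is which varies.

How it is judged:
By the outcome, as a careful person would: the job done as asked, in the order asked, and still so for the second after the job is handed in, with the robot touching nothing.
It also fails if it takes over 35 s, if anything falls off the work surface, if the arm or the gripper's body presses on something with over 40 N, if the wrist force passes 120 N, or if a joint passes its speed limit or range.

## Robot

A 7-joint arm with a two-finger parallel gripper is mounted at the origin on the work surface. World frame = base frame: x ahead of the robot, y to its left, z up, the work surface at z = 0. Lengths are in m, angles in rad, forces in N, time in s.
With the tool pointing down it reaches from about 0.425 to 0.825 m from the base axis. Payload 3.6 kg.
Tool frame: the origin (TCP) lies between the finger pads; the fingertips stand 19 mm ahead of it and the grasp point (between the pads) is the TCP; z points along the fingers, y is the direction in which the jaws open and shut (so a half turn about z gives the same grasp; the last joint's range is limited). The gripper opens to 93 mm and grips with 3 to 60 N. Pads are 15 mm wide; open, the fingers measure 128 mm over their backs; the gripper's body (75 mm by 188 mm) begins 65 mm behind the grasp point.
Start: joints at [-1.218, 0.615, -0.013, 1.423, 0.008, 1.103, -0.04], TCP at [0.241, 0.604, 0.238] pointing down, gripper open.
Joint ranges: [-3.12, 3.12], [-0.3, 2.06], [-1.34, 1.32], [0.26, 2.42], [-1.36, 4.5], [0.01, 1.98], [-2.84, 2.84]. Speed limits (rad/s): [2.79, 2.79, 3.14, 3.14, 3.14, 3.14, 3.14].

## Interface

Orientations are given as a unit quaternion [w, x, y, z].
In Python, from bench import env gives the robot as it stands. The module is installed in compiled form; this text tells all that it offers.
- The arm moves only by the tool send_rows, never from a script. Its argument "targets" is a list of rows, each a list of 7 numbers: the shift along the world's x, y, z in mm, then the turn, a rotation vector about the world's x, y, z in degrees, then the closure in counts, from 0 (fully open) to 255 (shut). In form: [[tx, ty, tz, ax, ay, az, fingers], ...]. A call has 1 to 5 rows; each row shifts and turns the commanded pose from where the row before left it; what a row does not reach is not made up. A row lasts 1/12 s, in which the tool goes at most 41.7 mm and 7.16 degrees, less where a joint would pass 70% of its speed; a pose out of reach is approached as far as the arm can. A call with a gripper value outside its range is refused whole. The fingers move at their own pace and stop on an object; the grip force is fixed at half the most. Time passes only in rows, so rows that do not move let the fingers close. It gives the time, the measured TCP pose, the force and the opening at its end, in the units of the state.
- env.observe(): the state, without advancing time (a new reading comes with each control period).
- env.capture(name): name is "scene" or "top" or "wrist"; returns a dict with "image" (384x512x3 uint8, red, green, blue), "mtx" (3x3 intrinsics, pixels), "R" (3x3) and "t" (3): a world point X has camera coordinates R X + t. Camera axes: x right, y down, z forward; pixel columns grow to the right and rows downward; lengths in m; the calibration is good to about 2 mm. The wrist camera is an equidistant fisheye: a pixel r from the principal point sees the ray r / f radians off the axis. A picture is of the moment at which its call begins. There is no depth.
- env.close_job(): hands the job in, once; it reports no verdict.
The state is a dict: "time_s": time; "q": joint angles; "joint_vel": joint speeds; "effort": joint torques, N m; "tool_pos": TCP position; "tool_rot": TCP orientation; "contact_force": force on the tool from outside, world axes, zero at the start; "moment": the same for the moment, N m; "width": finger opening in m.
Only numpy, scipy, OpenCV 4.12 (cv2) and the standard library are available. Lean on these libraries where they do the work, as an engineer would, in place of code of your own. Each camera call takes 0.05 s, during which the arm holds its last target. There are 200 camera calls.

## Working session

There is one attempt and no reset: what is moved stays moved. The work goes in short steps, Python scripts to look and compute and a tool call to move; the robot and the scene stay as the last step left them, time stands still between calls to the robot, and variables do not carry over. Pictures are saved under pics/ and viewed, about 8 in all and at most 12, crops included, and the job is handed in when it is done.

Besides the shell and the picture viewer there is one more tool, called after "Call:" by a JSON object that holds its "api" and its "payload", one argument or row to a line. send_rows: Moves the arm, as the interface text tells. Its arguments: {"type":"object","properties":{"targets":{"type":"array"}},"required":["targets"]}

```bash
mkdir -p pics
cat > h.py <<'E'
import numpy as np, cv2
from bench import env
def ray(c,u,v,z):
    K,R,t=map(np.array,(c["mtx"],c["R"],c["t"]))
    d=R.T@np.linalg.solve(K,[u,v,1.0]); o=-R.T@t.ravel()
    return o+d*(z-o[2])/d[2]
def proj(c,X):
    p=np.array(c["R"])@X+np.array(c["t"]).ravel(); p=np.array(c["mtx"])@p; return p[:2]/p[2]
def save(im,name): cv2.imwrite("pics/"+name,im[...,::-1])
E
python3 - <<'E'
from h import *
s=env.observe(); print({k:np.round(v,3) for k,v in s.items()})
a=env.capture("top");b=env.capture("scene")
np.savez("top0.npz",**a)
save(np.vstack([a["image"],b["image"]])[:, :] if 0 else cv2.resize(a["image"],(768,576)),"top0.png")
print(a["mtx"],a["R"],a["t"])
E
```

```text
{'time_s': np.float64(0.0), 'q': array([-1.218,  0.616, -0.013,  1.425,  0.008,  1.103, -0.04 ]), 'joint_vel': array([ 0.   ,  0.   , -0.   ,  0.001, -0.001, -0.001,  0.001]), 'effort': array([-1.0000e-03, -4.5894e+01,  2.0900e-01, -1.6575e+01, -6.1000e-02,
        2.0000e-02,  0.0000e+00]), 'tool_pos': array([0.241, 0.603, 0.236]), 'tool_rot': array([-0.   ,  0.189,  0.982, -0.001]), 'contact_force': array([ 0.59 ,  1.04 , -0.913]), 'moment': array([ 0.001,  0.03 , -0.001]), 'width': np.float64(0.093)}
[[476.10612139   0.         251.85509671]
 [  0.         476.10612139 189.80100363]
 [  0.           0.           1.        ]] [[ 0.02757826 -0.99947048 -0.01726842]
 [-0.98405216 -0.02410784 -0.1762389 ]
 [ 0.17572928  0.02185339 -0.98419594]] [0.01955092 0.53294052 0.84975905]
```

View pics/top0.png

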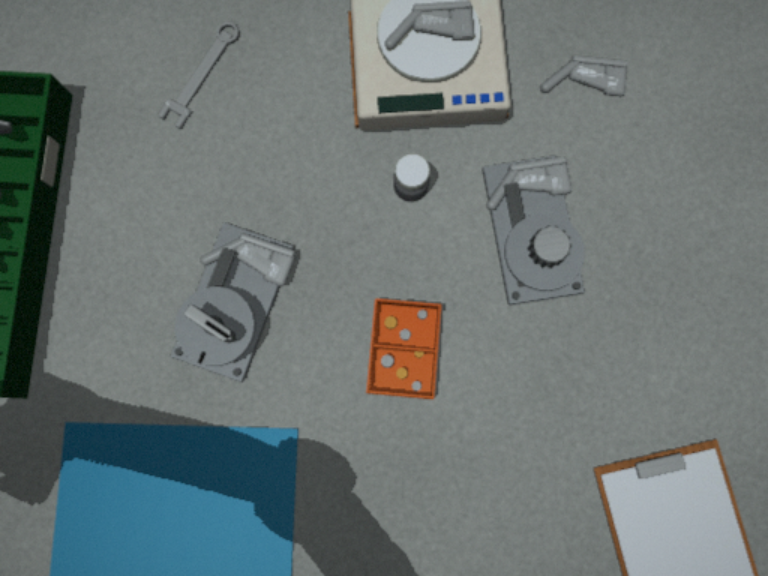

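The bar knob is on the left holder at about (212,323) in the enlarged image (the round knob is at (550,245)). The flange line is near (202,356). I'll zoom in.

Run:
```python
from h import *
c=dict(np.load("top0.npz")); im=c["image"]
save(cv2.resize(im[140:260,105:205],None,fx=6,fy=5*1.2 if 0 else 6,interpolation=cv2.INTER_CUBIC)[:600],"crop0.png")
```

```text
(no output)
```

View pics/crop0.png

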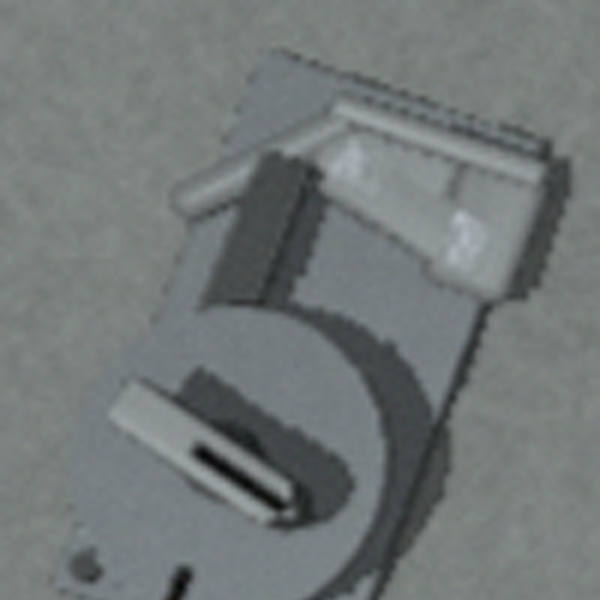

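```bash
cat >> h.py <<'E'
def darks(c,box,th=45):
    u0,u1,v0,v1=box; g=c["image"].max(2)[v0:v1,u0:u1]
    n,l,s,ce=cv2.connectedComponentsWithStats((g<th).astype(np.uint8))
    for i in range(1,n):
        if s[i,4]>=5:
            v,u=np.nonzero(l==i); w=np.clip(th-g[v,u].astype(float),1,None)
            P=np.c_[u+u0,v+v0].astype(float); m=np.average(P,axis=0,weights=w)
            e,V=np.linalg.eigh(np.cov((P-m).T)); 
            yield s[i,4],m,V[:,1],np.sqrt(12*max(e[1],0)),P
def ang(v): return np.degrees(np.arctan2(v[1],v[0]))
E
python3 - <<'E'
from h import *
c=dict(np.load("top0.npz"))
for th in(45,60):
  for n,m,d,L,P in darks(c,(118,170,200,252),th):
    print(th,n,m.round(1),d.round(2),round(L,1),"z88",ray(c,*m,.088).round(4),"z48",ray(c,*m,.048).round(4),
     "ang88",ang(ray(c,*(m+5*d),.088)-ray(c,*(m-5*d),.088)).round(1),"ang48",ang(ray(c,*(m+5*d),.048)-ray(c,*(m-5*d),.048)).round(1))
f=lambda x,y,z=.088: ray(c,105+x/6-.4,140+y/6-.4,z)
back,tip=f(125,398),f(298,512); print("back",back,"tip",tip,np.linalg.norm(tip-back),"axis",back+(tip-back)*29/66,ang(tip-back))
s=env.observe();q=s["tool_rot"]
from scipy.spatial.transform import Rotation as Ro
print("tooly",ang(Ro.from_quat(np.r_[q[1:],q[0]]).as_matrix()[:,1]))
E
```

```text
45 13 [145.8 213.1] [-0.85 -0.52] 7.2 z88 [0.478  0.2211 0.088 ] z48 [0.4829 0.2309 0.048 ] ang88 60.7 ang48 60.7
45 26 [144.2 219.1] [-0.83 -0.56] 17.0 z88 [0.4671 0.2233 0.088 ] z48 [0.4715 0.2333 0.048 ] ang88 57.9 ang48 57.9
45 8 [155.4 223.3] [0.4  0.92] 5.6 z88 [0.4601 0.2027 0.088 ] z48 [0.4642 0.2117 0.048 ] ang88 -153.1 ang48 -153.1
45 12 [134.1 238.1] [-0.42  0.91] 7.0 z88 [0.4329 0.2389 0.088 ] z48 [0.4356 0.2496 0.048 ] ang88 159.0 ang48 159.0
60 25 [145.1 212.6] [-0.84 -0.55] 10.5 z88 [0.4788 0.2225 0.088 ] z48 [0.4838 0.2324 0.048 ] ang88 58.7 ang48 58.7
60 33 [144.5 219.4] [-0.83 -0.55] 17.3 z88 [0.4667 0.2228 0.088 ] z48 [0.4711 0.2327 0.048 ] ang88 58.7 ang48 58.7
60 22 [154.9 223.7] [-0.07  1.  ] 8.7 z88 [0.4594 0.2036 0.088 ] z48 [0.4634 0.2126 0.048 ] ang88 179.6 ang48 179.6
60 14 [134.2 238. ] [-0.41  0.91] 7.3 z88 [0.4332 0.2388 0.088 ] z48 [0.436  0.2494 0.048 ] ang88 159.4 ang48 159.4
back [0.49004217 0.25869147 0.088     ] tip [0.4572194  0.20455842 0.088     ] 0.06330656720308482 axis [0.47562004 0.23490573 0.088     ] -121.22990749813081
tooly 68.24456670261814
```

The nose points at about -121.5° and the flange line at about 159.4°, so the knob needs about 79° clockwise. The axis is at about (0.475, 0.235). I'll start moving with the fingers half shut.

Call:
{"api": "send_rows", "payload": {
  "targets": [
    [19,-30,0,0,0,7,110],
    [19,-30,0,0,0,7,110],
    [19,-30,0,0,0,7,110],
    [19,-30,0,0,0,7,110],
    [19,-30,0,0,0,7,110]
  ]
}}

```text
time_s: 0.52
tool_pos: [0.3364, 0.4519, 0.2372]
tool_rot: [-0.0, -0.118, 0.993, -0.001]
contact_force: [0.9, -0.5, 0.5]
width: 0.0642
```

Call:
{"api": "send_rows", "payload": {
  "targets": [
    [19,-30,0,0,0,7,110],
    [19,-30,0,0,0,7,110],
    [19,-30,0,0,0,7,110],
    [19,-30,0,0,0,7,110],
    [19,-30,0,0,0,7,110]
  ]
}}

```text
time_s: 0.93
tool_pos: [0.4314, 0.3018, 0.2373]
tool_rot: [-0.0, -0.411, 0.911, -0.0]
contact_force: [0.8, -0.0, -1.1]
width: 0.0524
```

Call:
{"api": "send_rows", "payload": {
  "targets": [
    [20,-30,-20,0,0,5,110],
    [20,-30,-20,0,0,5,110],
    [0,0,0,0,0,0,110],
    [0,0,0,0,0,0,110]
  ]
}}

```text
time_s: 1.27
tool_pos: [0.4717, 0.2399, 0.1959]
tool_rot: [-0.002, -0.484, 0.875, -0.001]
contact_force: [-0.1, 0.2, 0.6]
width: 0.053
```

Run:
```python
from h import *
c=env.capture("wrist"); np.savez("w0.npz",**c)
save(cv2.resize(c["image"],(768,576),interpolation=cv2.INTER_CUBIC),"w0.png")
s=env.observe(); q=s["tool_rot"]
from scipy.spatial.transform import Rotation as Ro
print(s["tool_pos"],ang(Ro.from_quat(np.r_[q[1:],q[0]]).as_matrix()[:,1]),c["mtx"],c["R"],c["t"])
```

```text
[0.4709195  0.24277967 0.19692318] 148.07089934981772 [[297.31863964   0.         247.53303484]
 [  0.         297.31863964 191.15165255]
 [  0.           0.           1.        ]] [[-8.46161533e-01  5.32926474e-01  1.82860214e-04]
 [ 5.11324393e-01  8.11765727e-01  2.82105953e-01]
 [ 1.50193291e-01  2.38800707e-01 -9.59383238e-01]] [ 0.27213684 -0.45700409  0.22328751]
```

View pics/w0.png

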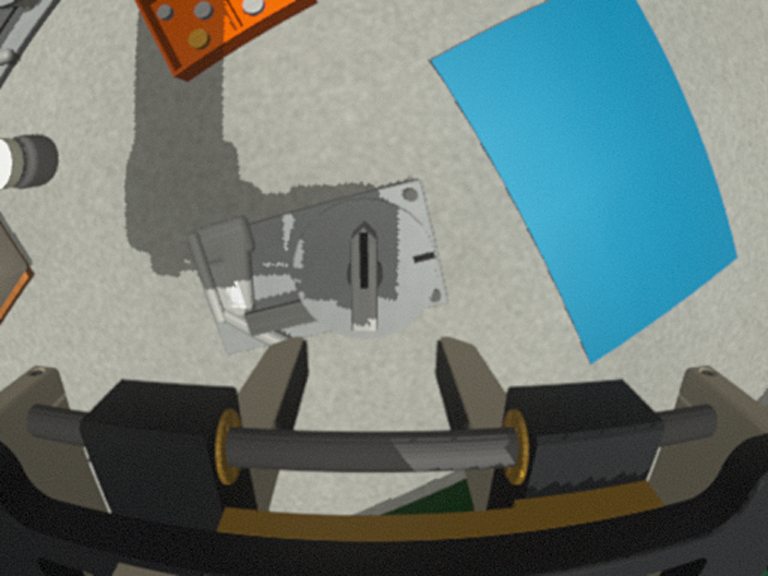

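The wrist view shows the bar's line from about (364,232) to (364,288), aligned with the jaws, and the flange line at (424,257). I'll measure both in the fisheye.

```bash
cat >> h.py <<'E'
def fray(c,u,v,z):
    K,R,t=map(np.array,(c["mtx"],c["R"],c["t"]))
    p=cv2.fisheye.undistortPoints(np.array([[[u,v]]],float),K,np.zeros(4))[0,0]
    d=R.T@np.r_[p,1]; o=-R.T@t.ravel(); return o+d*(z-o[2])/d[2]
def wrist(c,box,th=60):
    for n,m,d,L,P in darks(c,box,th):
        if n<15: continue
        s=(P-m)@d; e=[m+d*L/2*k for k in(-1,1)]
        for z in(.088,.048):
            a,b=[fray(c,*x,z) for x in e]; mid=fray(c,*m,z)
            print(th,n,m.round(1),"z",z,"mid",(mid*1e3).round(1)[:2],"ends",(a*1e3).round(1)[:2],(b*1e3).round(1)[:2],"L",round(np.linalg.norm(b-a)*1e3,1),"ang",ang(b-a).round(1))
E
python3 - <<'E'
from h import *
c=dict(np.load("w0.npz"))
for th in(40,55): wrist(c,(225,300,140,205),th)
E
```

```text
40 117 [242.1 173.3] z 0.088 mid [465.6 219.7] ends [457.5 206.5] [474.  233.2] L 31.4 ang 58.3
40 117 [242.1 173.3] z 0.048 mid [471.2 227.1] ends [461.8 211.8] [480.8 242.7] L 36.3 ang 58.3
55 174 [242.2 173.1] z 0.088 mid [465.5 219.6] ends [457.2 206.2] [474.1 233.4] L 32.0 ang 58.1
55 174 [242.2 173.1] z 0.048 mid [471. 227.] ends [461.4 211.5] [480.9 242.9] L 37.0 ang 58.1
55 19 [281.2 171.3] z 0.088 mid [435.5 236.5] ends [430.5 237.9] [440.5 235.1] L 10.4 ang -15.5
55 19 [281.2 171.3] z 0.048 mid [436.3 246.5] ends [430.5 248.1] [442.1 244.9] L 12.1 ang -15.5
```

Call:
{"api": "send_rows", "payload": {
  "targets": [
    [3.5,-9,-20,0,0,0,110],
    [0,0,-30,0,0,0,110],
    [0,0,-30,0,0,0,110],
    [0,0,-20,0,0,0,110],
    [0,0,-10,0,0,0,110]
  ]
}}

```text
time_s: 1.73
tool_pos: [0.4723, 0.2362, 0.0858]
tool_rot: [-0.002, -0.488, 0.873, 0.001]
contact_force: [-0.7, -0.5, 0.1]
width: 0.053
```

Call:
{"api": "send_rows", "payload": {
  "targets": [
    [0,0,-10,0,0,0,110],
    [0,0,0,0,0,0,110],
    [0,0,0,0,0,0,110]
  ]
}}

```text
time_s: 1.98
tool_pos: [0.4746, 0.2358, 0.0783]
tool_rot: [0.001, -0.487, 0.873, 0.0]
contact_force: [0.3, 0.2, 0.4]
width: 0.053
```

Run:
```python
from h import *
c=env.capture("wrist"); np.savez("w1.npz",**c)
save(cv2.resize(c["image"],(768,576),interpolation=cv2.INTER_CUBIC)[150:],"w1.png")
s=env.observe(); print(s["tool_pos"],s["contact_force"],s["width"],s["time_s"])
wrist(c,(200,310,150,270),55)
```

```text
[0.47500078 0.23571844 0.07870949] [ 0.34148643  0.1330953  -0.08898651] 0.05275992924615023 2.0333
55 489 [248.  224.8] z 0.088 mid [464.1 217.5] ends [456.  204.3] [472.9 231.9] L 32.3 ang 58.4
55 489 [248.  224.8] z 0.048 mid [473.1 232.1] ends [462.6 215.1] [484.5 250.6] L 41.7 ang 58.4
55 62 [304.5 215.1] z 0.088 mid [437.4 228.1] ends [434.9 228.9] [439.9 227.3] L 5.3 ang -17.3
55 62 [304.5 215.1] z 0.048 mid [438.6 245.7] ends [435.4 246.8] [441.9 244.7] L 6.8 ang -17.3
55 149 [201.7 245. ] z 0.088 mid [490.7 214.8] ends [485.1 207.5] [496.6 222.5] L 19.0 ang 52.5
55 149 [201.7 245. ] z 0.048 mid [507.4 228.6] ends [500.2 219.1] [515.1 238.6] L 24.5 ang 52.5
55 359 [297.1 253. ] z 0.088 mid [450.7 245.1] ends [447.9 234.2] [453.7 256.8] L 23.3 ang 75.5
55 359 [297.1 253. ] z 0.048 mid [455.8 267.7] ends [452.2 253.6] [459.7 282.8] L 30.1 ang 75.5
```

View pics/w1.png

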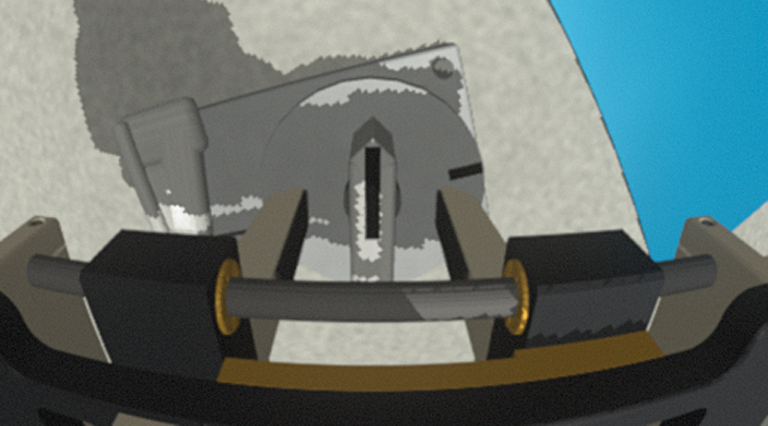

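The bar is centred between the jaws, with the axis end of its line at (372,388) in the full view. I'll cross-check the axis from the nose tip.

Run:
```python
from h import *
d=np.array([np.cos(np.radians(238.3)),np.sin(np.radians(238.3))])
for f,u,v in(("w0.npz",242.3,148.5),("w1.npz",247.7,178.5)):
    c=dict(np.load(f)); t=fray(c,u,v,.088)[:2]; print(f,"tip",t*1e3,"axis",(t-.037*d)*1e3)
    g=c["image"].astype(int); print(g[140:156,242].sum(1)//3 if f[1]=="0" else g[170:190,248].sum(1)//3)
```

```text
w0.npz tip [453.70560293 201.21835189] axis [473.14805401 232.69836293]
[104 102 101 101  99 105  95  85  76  73  69  80 107 115 107  55]
w1.npz tip [451.69395465 197.14139575] axis [471.13640574 228.6214068 ]
[105 109 108 106 107 104 104  93  80  74  76  73  75  76  75  78  76  77
  78  77]
```

Call:
{"api": "send_rows", "payload": {
  "targets": [
    [-0.5,-1,-2,0,0,0,110],
    [0,0,0,0,0,0,255],
    [0,0,0,0,0,0,255],
    [0,0,0,0,0,0,255],
    [0,0,0,0,0,0,255]
  ]
}}

```text
time_s: 2.45
tool_pos: [0.4742, 0.2337, 0.076]
tool_rot: [0.0, -0.487, 0.874, -0.0]
contact_force: [1.1, 0.3, -0.1]
width: 0.0306
```

Call:
{"api": "send_rows", "payload": {
  "targets": [
    [0,0,0,0,0,0,255],
    [0,0,0,0,0,0,255],
    [0,0,0,0,0,0,255],
    [0,0,0,0,0,0,255],
    [0,0,0,0,0,0,255]
  ]
}}

```text
time_s: 2.87
tool_pos: [0.4735, 0.234, 0.0757]
tool_rot: [-0.0, -0.487, 0.874, 0.0]
contact_force: [-1.9, 0.5, 2.7]
width: 0.0206
```

Call:
{"api": "send_rows", "payload": {
  "targets": [
    [0,0,0,0,0,0,255],
    [0,0,0,0,0,0,255],
    [0,0,0,0,0,0,255],
    [0,0,0,0,0,0,255],
    [0,0,0,0,0,0,255]
  ]
}}

```text
time_s: 3.28
tool_pos: [0.4735, 0.234, 0.0757]
tool_rot: [-0.0, -0.487, 0.873, 0.0]
contact_force: [-3.1, 1.9, 3.7]
width: 0.021
```

The width stopped at 21 mm against the expected 16 mm, so I'll look.

Run:
```python
from h import *
c=env.capture("wrist"); np.savez("w2.npz",**c)
save(cv2.resize(c["image"][120:300,150:350],None,fx=3.3,fy=3.3,interpolation=cv2.INTER_CUBIC),"w2.png")
s=env.observe(); print({k:np.round(s[k],4) for k in("tool_pos","contact_force","moment","width","time_s","q")})
wrist(c,(225,310,150,240),55)
```

```text
{'tool_pos': array([0.4735, 0.234 , 0.0757]), 'contact_force': array([-3.8639,  1.7251,  4.042 ]), 'moment': array([ 0.4394,  0.9061, -0.0283]), 'width': np.float64(0.0207), 'time_s': np.float64(3.3333), 'q': array([-0.3234,  0.6658, -0.2699,  1.9357,  0.3045,  0.5797,  1.7928])}
55 324 [247.9 222.1] z 0.088 mid [461.7 213.6] ends [456.8 205.7] [466.9 222. ] L 19.2 ang 58.3
55 324 [247.9 222.1] z 0.048 mid [470.5 227.8] ends [464.1 217.5] [477.2 238.6] L 24.9 ang 58.3
55 60 [304.6 219.7] z 0.088 mid [437.3 227.4] ends [434.9 228. ] [439.8 226.9] L 5.0 ang -12.0
55 60 [304.6 219.7] z 0.048 mid [438.8 245.7] ends [435.6 246.4] [442. 245.] L 6.5 ang -12.0
55 47 [228.9 234.1] z 0.088 mid [473.2 214.2] ends [470.9 211.4] [475.6 217. ] L 7.3 ang 50.0
55 47 [228.9 234.1] z 0.048 mid [485.3 228.5] ends [482.3 224.9] [488.4 232.2] L 9.5 ang 50.0
55 40 [266.1 234. ] z 0.088 mid [457.4 223.9] ends [455.9 220.8] [458.9 227. ] L 6.9 ang 64.2
55 40 [266.1 234. ] z 0.048 mid [464.9 241.1] ends [462.9 237.1] [466.8 245.2] L 9.0 ang 64.2
```

View pics/w2.png

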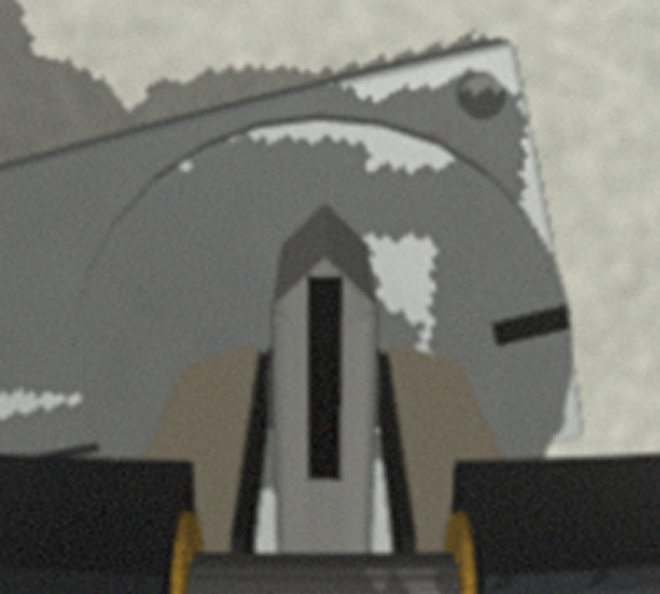

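The fingers seem to have closed on the 20 mm boss below the bar, since the tips are at about 57 mm and there are gaps beside the bar. I'll open, rise 6 mm and re-close.

Call:
{"api": "send_rows", "payload": {
  "targets": [
    [0,0,0,0,0,0,160],
    [0,0,0,0,0,0,160],
    [0,0,0,0,0,0,160],
    [0,0,6,0,0,0,160],
    [0,0,0,0,0,0,255]
  ]
}}

```text
time_s: 3.75
tool_pos: [0.4751, 0.2334, 0.0824]
tool_rot: [0.001, -0.486, 0.874, -0.0]
contact_force: [0.7, -0.7, 0.3]
width: 0.0314
```

Call:
{"api": "send_rows", "payload": {
  "targets": [
    [0,0,0,0,0,0,255],
    [0,0,0,0,0,0,255],
    [0,0,0,0,0,0,255],
    [0,0,0,0,0,0,255],
    [0,0,0,0,0,0,255]
  ]
}}

```text
time_s: 4.17
tool_pos: [0.4734, 0.234, 0.0817]
tool_rot: [-0.0, -0.487, 0.874, 0.0]
contact_force: [-1.8, 0.4, 1.3]
width: 0.0158
```

Call:
{"api": "send_rows", "payload": {
  "targets": [
    [0,0,0,0,0,0,255],
    [0,0,0,0,0,0,255]
  ]
}}

```text
time_s: 4.33
tool_pos: [0.4734, 0.234, 0.0817]
tool_rot: [-0.0, -0.487, 0.874, 0.0]
contact_force: [-3.4, 0.2, 3.6]
width: 0.0153
```

Now at bar width (15.3 mm). Turning clockwise, which is negative about z.

Call:
{"api": "send_rows", "payload": {
  "targets": [
    [0,0,0,0,0,-2,255],
    [0,0,0,0,0,-4,255],
    [0,0,0,0,0,-4,255],
    [0,0,0,0,0,-4,255],
    [0,0,0,0,0,-4,255]
  ]
}}

```text
time_s: 4.75
tool_pos: [0.4733, 0.2341, 0.0817]
tool_rot: [-0.0, -0.342, 0.94, 0.0]
contact_force: [-2.2, 2.0, 3.5]
width: 0.0161
```

Call:
{"api": "send_rows", "payload": {
  "targets": [
    [0,0,0,0,0,-4,255],
    [0,0,0,0,0,-4,255],
    [0,0,0,0,0,-4,255],
    [0,0,0,0,0,-4,255],
    [0,0,0,0,0,-4,255]
  ]
}}

```text
time_s: 5.17
tool_pos: [0.4732, 0.2343, 0.0817]
tool_rot: [-0.0, -0.174, 0.985, 0.0]
contact_force: [-2.2, 0.9, 2.8]
width: 0.0158
```

Call:
{"api": "send_rows", "payload": {
  "targets": [
    [0,0,0,0,0,-4,255],
    [0,0,0,0,0,-4,255],
    [0,0,0,0,0,-4,255],
    [0,0,0,0,0,-4,255],
    [0,0,0,0,0,-4,255]
  ]
}}

```text
time_s: 5.58
tool_pos: [0.4732, 0.2345, 0.0817]
tool_rot: [-0.001, -0.001, 1.0, 0.0]
contact_force: [-3.1, 2.3, 2.8]
width: 0.016
```

Call:
{"api": "send_rows", "payload": {
  "targets": [
    [0,0,0,0,0,-4,255],
    [0,0,0,0,0,-4,255],
    [0,0,0,0,0,-4,255],
    [0,0,0,0,0,0,255],
    [0,0,0,0,0,0,255]
  ]
}}

```text
time_s: 6.0
tool_pos: [0.4732, 0.2346, 0.0817]
tool_rot: [-0.001, 0.102, 0.995, 0.0]
contact_force: [-3.1, 2.8, 4.1]
width: 0.0157
```

Run:
```python
from h import *
c=env.capture("wrist"); np.savez("w3.npz",**c)
save(cv2.resize(c["image"][100:300,130:370],None,fx=3,fy=3,interpolation=cv2.INTER_CUBIC),"w3.png")
s=env.observe(); q=s["tool_rot"]
from scipy.spatial.transform import Rotation as Ro
print("tooly",ang(Ro.from_quat(np.r_[q[1:],q[0]]).as_matrix()[:,1]),{k:np.round(s[k],4) for k in("tool_pos","contact_force","moment","width","time_s")})
wrist(c,(210,310,130,240),55)
```

```text
tooly 78.34726809244205 {'tool_pos': array([0.4732, 0.2346, 0.0817]), 'contact_force': array([-3.5208,  3.4778,  4.4353]), 'moment': array([ 0.7055,  0.88  , -0.0151]), 'width': np.float64(0.0159), 'time_s': np.float64(6.05)}
55 131 [254.6 168.3] z 0.088 mid [426.5 247.6] ends [421.5 249.2] [431.6 246. ] L 10.6 ang -17.8
55 131 [254.6 168.3] z 0.048 mid [435.1 246.8] ends [428.7 248.9] [441.7 244.8] L 13.6 ang -17.8
55 317 [247.6 221. ] z 0.088 mid [452.7 238.8] ends [442.4 240.8] [463.6 236.6] L 21.6 ang -11.4
55 317 [247.6 221. ] z 0.048 mid [468.8 235.5] ends [455.6 238.1] [482.8 232.6] L 27.8 ang -11.4
```

View pics/w3.png

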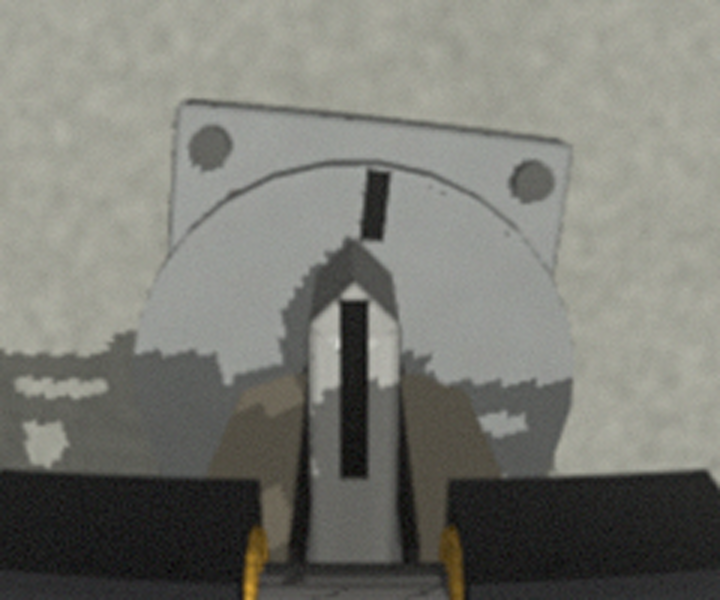

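Bar direction is about 168.5° and the flange line about 162.1°, so about 6.3° remains.

Call:
{"api": "send_rows", "payload": {
  "targets": [
    [0,0,0,0,0,-3,255],
    [0,0,0,0,0,-3,255],
    [0,0,0,0,0,0,255],
    [0,0,0,0,0,0,255]
  ]
}}

```text
time_s: 6.38
tool_pos: [0.4732, 0.2347, 0.0817]
tool_rot: [-0.001, 0.153, 0.988, 0.0]
contact_force: [-3.3, 2.7, 4.3]
width: 0.0157
```

Run:
```python
from h import *
c=env.capture("wrist"); np.savez("w4.npz",**c)
s=env.observe(); q=s["tool_rot"]
from scipy.spatial.transform import Rotation as Ro
print("tooly",ang(Ro.from_quat(np.r_[q[1:],q[0]]).as_matrix()[:,1]),s["tool_pos"],s["contact_force"])
for th in(45,60):wrist(c,(210,310,130,240),th)
t=env.capture("top"); np.savez("top1.npz",**t)
```

```text
tooly 72.37646963598262 [0.47323398 0.23468252 0.0817224 ] [-4.72974067  3.18466588  3.99094587]
45 113 [247.7 168.3] z 0.088 mid [427.2 249.3] ends [422.3 250.9] [432.2 247.7] L 10.4 ang -17.8
45 113 [247.7 168.3] z 0.048 mid [435.4 246.8] ends [429.1 248.8] [441.8 244.7] L 13.4 ang -17.8
45 312 [247.7 221.8] z 0.088 mid [453.7 240.9] ends [443.7 244.1] [464.4 237.5] L 21.7 ang -17.7
45 312 [247.7 221.8] z 0.048 mid [469.5 235.9] ends [456.6 240. ] [483.2 231.6] L 27.9 ang -17.7
60 133 [247.5 167.9] z 0.088 mid [426.9 249.3] ends [421.7 251. ] [432.2 247.7] L 11.0 ang -17.7
60 133 [247.5 167.9] z 0.048 mid [435.1 246.8] ends [428.4 248.9] [441.9 244.6] L 14.2 ang -17.7
60 326 [247.6 221. ] z 0.088 mid [453.3 241. ] ends [443.1 244.1] [464.1 237.7] L 22.0 ang -17.1
60 326 [247.6 221. ] z 0.048 mid [469.  236.1] ends [455.8 240.1] [482.8 231.8] L 28.3 ang -17.1
60 15 [263.2 236. ] z 0.088 mid [463.9 246.2] ends [461.1 246.8] [466.7 245.5] L 5.7 ang -12.6
60 15 [263.2 236. ] z 0.048 mid [482.6 242.7] ends [479.  243.5] [486.2 241.9] L 7.4 ang -12.6
```

Bar and flange lines now agree to about 0.3°. Letting go and rising.

Call:
{"api": "send_rows", "payload": {
  "targets": [
    [0,0,0,0,0,0,110],
    [0,0,0,0,0,0,110],
    [0,0,0,0,0,0,110],
    [0,0,0,0,0,0,110],
    [0,0,0,0,0,0,110]
  ]
}}

```text
time_s: 6.9
tool_pos: [0.4745, 0.233, 0.0815]
tool_rot: [0.0, 0.155, 0.988, -0.0]
contact_force: [-0.3, 0.2, 0.6]
width: 0.0446
```

Call:
{"api": "send_rows", "payload": {
  "targets": [
    [0,0,5,0,0,0,110],
    [0,0,25,0,0,0,110],
    [0,0,30,0,0,0,110],
    [0,0,30,0,0,0,110],
    [0,0,30,0,0,0,110]
  ]
}}

```text
time_s: 7.32
tool_pos: [0.4738, 0.2333, 0.2032]
tool_rot: [0.0, 0.154, 0.988, -0.0]
contact_force: [0.7, 0.5, -0.8]
width: 0.053
```

Call:
{"api": "send_rows", "payload": {
  "targets": [
    [10,0,0,0,0,0,110],
    [0,0,0,0,0,0,110],
    [0,0,0,0,0,0,110]
  ]
}}

```text
time_s: 7.57
tool_pos: [0.4838, 0.2332, 0.2012]
tool_rot: [-0.0, 0.155, 0.988, -0.0]
contact_force: [-0.9, 0.2, -0.2]
width: 0.0528
```

Run:
```python
from h import *
c=env.capture("wrist"); np.savez("w5.npz",**c)
save(cv2.resize(c["image"][90:290,130:370],None,fx=3,fy=3,interpolation=cv2.INTER_CUBIC),"w5.png")
s=env.observe(); print(s["tool_pos"],s["contact_force"],s["width"],s["time_s"])
for th in(45,60):wrist(c,(200,310,120,240),th)
```

```text
[0.48299036 0.23310657 0.20047852] [-0.09067216 -0.64477106 -0.54653858] 0.05297140759454459 7.6167
45 88 [245.7 165.9] z 0.088 mid [459.7 239. ] ends [444. 244.] [475.8 233.9] L 33.3 ang -17.6
45 88 [245.7 165.9] z 0.048 mid [467.6 236.2] ends [449.5 241.9] [486.1 230.3] L 38.4 ang -17.6
45 40 [201.9 235.2] z 0.088 mid [511.6 177.5] ends [506.2 180.2] [517.1 174.8] L 12.2 ang -26.6
45 40 [201.9 235.2] z 0.048 mid [527.4 165.2] ends [521.2 168.4] [533.8 162. ] L 14.1 ang -26.6
45 39 [293.3 235.3] z 0.088 mid [538.8 262.1] ends [532.7 262.7] [545.1 261.4] L 12.4 ang -6.0
45 39 [293.3 235.3] z 0.048 mid [558.8 262.8] ends [551.8 263.5] [566. 262.] L 14.3 ang -6.0
60 37 [246.  132.5] z 0.088 mid [431.4 248.5] ends [426.1 250.3] [436.6 246.7] L 11.1 ang -18.7
60 37 [246.  132.5] z 0.048 mid [434.8 247.1] ends [428.8 249.2] [440.9 245.1] L 12.8 ang -18.7
60 140 [245.6 164.4] z 0.088 mid [458.4 239.4] ends [443.4 244.2] [473.9 234.4] L 32.0 ang -17.9
60 140 [245.6 164.4] z 0.048 mid [466.1 236.6] ends [448.7 242.2] [483.9 230.8] L 37.0 ang -17.9
60 54 [202.1 234.6] z 0.088 mid [511.  177.9] ends [505.2 180.7] [517.  175.1] L 13.1 ang -25.4
60 54 [202.1 234.6] z 0.048 mid [526.8 165.7] ends [520.  168.9] [533.7 162.5] L 15.1 ang -25.4
60 47 [293.5 234.8] z 0.088 mid [538.4 262.3] ends [532.1 262.7] [544.9 262. ] L 12.8 ang -3.1
60 47 [293.5 234.8] z 0.048 mid [558.4 263.1] ends [551.1 263.5] [565.8 262.7] L 14.8 ang -3.1
```

View pics/w5.png

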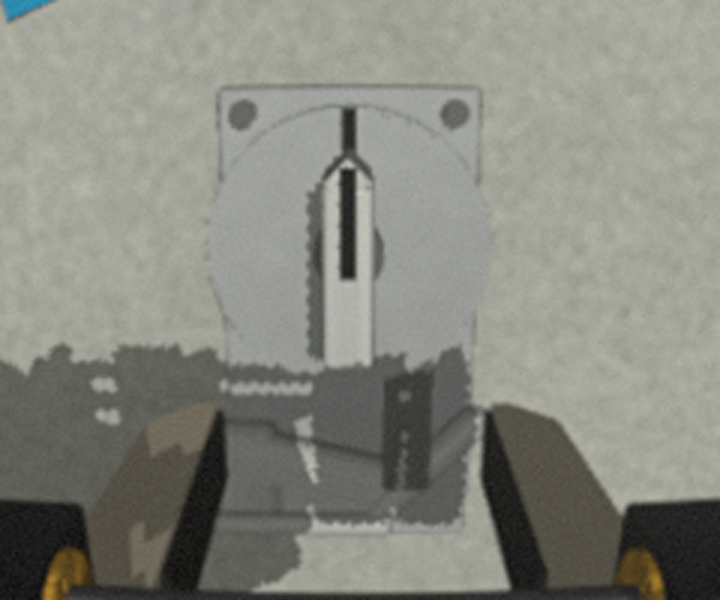

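The nose and bar line (348,170–280) point straight at the flange line (348,110–155), and the gripper is clear. Handing in.

```bash
python3 -c "
from bench import env
print(env.close_job())"
```

```text
the job is handed in; nothing more can be done
None
```

I released the left holder, the one with the engraved bar knob. I turned its knob about 76° clockwise, never commanding an anticlockwise turn, until its line pointed at the flange line. Then I let go, rose about 120 mm clear and handed the job in at 7.6 s.

- **Alignment:** the last wrist picture puts the bar line at about -17.8° and the flange line at -17.7° to -18.7°. They agree to within about 1°, most likely 0.5°. The knob did not visibly shift on release.
- **Clearance and force:** after release the tool touched nothing, with a reading under 1 N. Readings between moves stayed under about 7 N.
- **First grip:** it closed at 21 mm instead of 16 mm, on what looked like the boss under the bar. I opened, rose 6 mm and re-gripped at 15–16 mm before turning anything.
- **Disagreement:** my position estimates for the knob's axis differed by up to about 4 mm between views. The low sideways force during the turn showed that this did no harm.
- **Other holder:** I never went near the round knob, but I did not check it again in a picture afterwards.

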